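# Put the dust samples and the plate in their holders

### The job

Tidy up the dust-test kit: stand each of the three sample jars at the front of the bench upright in the round holder of the same colour as its lid, and slide the steel plate with the orange grip bar from its low black stand down into the yellow guides of the plate rack until it is fully home. Do not tip a jar over, and leave the small glass vial and the brass weight beside them where they stand.

Things in the scene. Friction and masses are not known exactly. Their poses are not given: they have to be found in the camera images.
- jar_green_centre (a point): Loose round white plastic sample jar with a green lid, standing upright: body 52 mm across, 67 mm high in all, the lid the top 17 mm and 48 mm across. The point is on its axis, half-way up (33.5 mm above its underside); z up along the jar. Grasp across lid and shoulder from above.
- jar_blue_centre (a point): Loose round white plastic sample jar with a blue lid, standing upright: body 58 mm across, 83 mm high in all, the lid the top 17 mm and 54 mm across. The point is on its axis, half-way up (41.5 mm above its underside); z up along the jar. Grasp across lid and shoulder from above.
- jar_black_centre (a point): Loose round white plastic sample jar with a black lid, standing upright: body 66 mm across, 91 mm high in all, the lid the top 17 mm and 62 mm across. The point is on its axis, half-way up (45.5 mm above its underside); z up along the jar. Grasp across lid and shoulder from above.
- holder_green: Fixed round green holder with a cork-coloured floor, an open cup for the green-lidded jar: outside 78 mm across, rim 18 mm above the bench, rim wall 4 mm, inside 70 mm across, floor 5 mm above the bench. Origin on its axis at bench level, z up. Jars and holders start at least 105 mm apart.
- holder_blue: Fixed round blue holder with a cork-coloured floor, an open cup for the blue-lidded jar: outside 84 mm across, rim 18 mm above the bench, rim wall 4 mm, inside 76 mm across, floor 5 mm above the bench. Origin on its axis at bench level, z up. Jars and holders start at least 105 mm apart.
- holder_black: Fixed round black holder with a cork-coloured floor, an open cup for the black-lidded jar: outside 92 mm across, rim 18 mm above the bench, rim wall 4 mm, inside 84 mm across, floor 5 mm above the bench. Origin on its axis at bench level, z up. Jars and holders start at least 105 mm apart.
- plate_grip (a point): Centre of the orange grip bar (50 mm in y, 14 in x, 24 high) on top of a loose upright steel plate, 70 wide (y), 3 thick (x), 120 g; 92 mm above the plate's lower edge, 12 below the bar's top; z up. At the start it stands, leaning 5 degrees at most, in the slot of a low fixed black stand (50x100x34 mm, slot floor 8 mm up): lift it straight up 30 mm to free it. Either face may face forward.
- rack: Fixed rack: aluminium foot 50x120x10 mm with two yellow card guides facing each other along its y. Origin at bench level under the middle of the slot, z up. Slot 5 mm wide (x), 74 long (y), open between the guides; guides straight from 10 to 55 mm up, then flared to a mouth 20 x 88 mm at 70 mm. Plate fully home: lower edge on the foot 10 mm up, grip-bar centre 102 mm above the bench.
- vial_centre (a point): Bystander: small loose glass vial with a black screw cap, 27 mm across, 56 mm high, upright. The point is at its centre, 28 mm up. Not to be moved.
- weight_centre (a point): Bystander: small loose brass weight with a knob, 25 mm across, 30 mm high. The point is at its centre, 15 mm up. Not to be moved.

How it is judged:
By the outcome, as a careful person would: the job done as asked, in the order asked, and still so for the second after the job is handed in, with the robot touching nothing.
It also fails if it takes over 106 s, if anything falls off the work surface, if the arm or the gripper's body presses on something with over 40 N, if the wrist force passes 120 N, or if a joint passes its speed limit or range.

### The arm

A 7-joint arm with a two-finger parallel gripper is mounted at the origin on a cart in front of the work surface, level with it; the furniture and walls round the work are solid. World frame = base frame: x ahead of the robot, y to its left, z up, the work surface at z = 0. Lengths are in m, angles in rad, forces in N, time in s.
With the tool pointing down it reaches from about 0.425 to 0.825 m from the base axis. Payload 3.6 kg.
Tool frame: the origin (TCP) lies between the finger pads; the fingertips stand 11 mm ahead of it and the grasp point (between the pads) lies 8 mm behind it; z points along the fingers, y is the line along which they close (so a half turn about z gives the same grasp; the last joint's range is limited). The gripper opens to 85 mm and grips with 20 to 120 N. Pads are 22 mm wide; open, the fingers measure 114 mm over their backs; the gripper's body (76 mm by 85 mm) begins 54 mm behind the grasp point. The pads swing forward as they close: fully open they stand 13 mm farther back than shut.
Start: joints at [1.137, 0.615, -0.013, 1.423, 0.008, 1.103, -0.04], TCP at [0.257, -0.597, 0.242] pointing down, gripper open.
Joint ranges: [-3.12, 3.12], [-0.3, 2.06], [-1.34, 1.32], [0.26, 2.42], [-1.36, 4.5], [0.01, 1.98], [-2.84, 2.84]. Speed limits (rad/s): [2.79, 2.79, 3.14, 3.14, 3.14, 3.14, 3.14].

### API

Orientations are given as a unit quaternion [x, y, z, w].
In Python, from station import manip gives the robot as it stands.
- The arm moves only by the tool apply_moves, never from a script. Its argument "plan" is a list of rows, each a list of 4 numbers: the shift along the tool's x, y, z normalised to -1 to 1, where 1 is 0.5 m, then the turn about the tool's z normalised to -1 to 1, where 1 is 360 degrees. A call has 1 to 5 rows; each row is the pose to reach, as a shift and turn from the pose commanded when the call began, along the tool's axes at that moment, turning the shorter way round; what a row does not reach only later rows make up. A row lasts 1/10 s, in which the tool goes at most 50 mm and 8.59 degrees, less where a joint would pass 70% of its speed; a pose out of reach is approached as far as the arm can. A call with a number of a shift or a turn outside -1 to 1 is refused whole. A call with a gripper value outside its range is refused whole. "gripper" is the opening, from 0 (shut) to 1 (fully open), set as the call begins (left out, the last holds). The fingers move at their own pace and stop on an object; the grip force is fixed at half the most. Time passes only in rows, so rows that repeat a pose let the fingers close. It gives the time, the measured TCP pose, the force, the opening and the grip force at its end, in the units of the state.
- manip.read_state(): the state, without advancing time (a new reading comes with each control period).
- manip.capture(name): name is "scene" or "top" or "wrist"; returns a dict with "pixels" (384x512x3 uint8, red, green, blue), "mtx" (3x3 intrinsics, pixels), "position" and "attitude" of the camera in the world; the wrist camera has in their place "hand_eye" (4x4, takes a point from camera to tool coordinates, whose origin is the TCP and whose axes are the flange's). Camera axes: x right, y down, z forward; pixel columns grow to the right and rows downward; lengths in m; the calibration is good to about 2 mm. A picture is of the moment at which its call begins: read the wrist's pose just before it. There is no depth.
- manip.sign_off(): hands the job in; it is judged then, once.
Trained networks look in the newest picture that a camera, given by its name, has taken for a name from the list of things; names that differ only in an ending like _2 or _b are one class to them, and where a whole thing is asked for, a point or a joint stands for the part that bears it (a point fixed in the world has none). Each returns a list of dicts, best first, with "conf" (0 to 1); they miss things now and then, are a little off and sometimes report something else, mostly with a low value. They report only what shows in the picture. A call takes as long as a camera call.
- manip.masks_of(thing, camera): "region" (384x512 bool, what is visible of it) and "xy" ([column, row] in pixels, amid what is visible of it).
The state is a dict: "t": time; "qpos": joint angles; "joint_vel": joint speeds; "joint_efforts": joint torques, N m; "eef_pos": TCP position; "ee_rot": TCP orientation; "contact_force": force on the tool from outside, world axes, zero at the start; "wrist_torque": the same for the moment, N m; "grip_width": opening from 0.0 (shut) to 1.0 (fully open); "gripper_force": force on a finger pad.
Only numpy, scipy, OpenCV 4.12 (cv2) and the standard library are available. Lean on these libraries where they do the work, as an engineer would, in place of code of your own. Each camera call takes 0.05 s, during which the arm holds its last target. There are 200 camera calls.

## Working session

There is one attempt and no reset: what is moved stays moved. The work goes in short steps, Python scripts to look and compute and a tool call to move; the robot and the scene stay as the last step left them, time stands still between calls to the robot, and variables do not carry over. Pictures are saved under pics/ and viewed, at most 14 in all, crops included, and the job is handed in when it is done.

Besides the shell and the picture viewer there is one more tool, called after ">>>" as a command line: name --pt "numbers of a row" for each row, then --argument value for the rest. apply_moves: Moves the arm, as the interface text tells. Scaled input: -1 to 1 covers 0.5 m each way for a shift and 360 degrees each way for a turn. Its arguments: {"type":"object","properties":{"plan":{"type":"array"},"gripper":{"type":"number"}},"required":["plan"]}

```bash
ls; mkdir -p pics
cat > h.py <<'E'
import numpy as np,cv2,json
from scipy.spatial.transform import Rotation as R
from station import manip
def cam(name):
    s=manip.read_state(); c=manip.capture(name)
    if 'hand_eye' in c:
        T=np.eye(4);T[:3,:3]=R.from_quat(s['ee_rot']).as_matrix();T[:3,3]=s['eef_pos']
        M=T@np.array(c['hand_eye']);P,A=M[:3,3],M[:3,:3]
    else:
        P=np.array(c['position']);A=np.array(c['attitude'])
        A=R.from_quat(A).as_matrix() if A.size==4 else A.reshape(3,3)
    return dict(img=np.array(c['pixels']),K=np.array(c['mtx']),P=P,A=A)
def ray(c,uv):
    d=c['A']@np.linalg.solve(c['K'],[uv[0],uv[1],1.]);return d/np.linalg.norm(d)
def atz(c,uv,z):
    d=ray(c,uv);return c['P']+d*(z-c['P'][2])/d[2]
def tri(rs):
    A=np.zeros((3,3));b=np.zeros(3)
    for p,d in rs:
        Q=np.eye(3)-np.outer(d,d);A+=Q;b+=Q@p
    x=np.linalg.solve(A,b);return x,[np.linalg.norm((np.eye(3)-np.outer(d,d))@(x-p)) for p,d in rs]
def proj(c,X):
    p=c['K']@(c['A'].T@(np.asarray(X)-c['P']));return p[:2]/p[2]
def save(c,n): cv2.imwrite(f'pics/{n}.png',c['img'][:,:,::-1])
E
python3 - <<'E'
from h import *
np.set_printoptions(precision=3,suppress=True)
s=manip.read_state();print(s)
ims=[]
for n in ['scene','top']:
    c=cam(n);save(c,n);print(n,c['P'],c['A'].tolist())
    for t in ['jar_green_centre','jar_blue_centre','jar_black_centre','holder_green','holder_blue','holder_black','plate_grip','rack','vial_centre','weight_centre']:
        for m in manip.masks_of(t,n)[:2]:
            r=np.argwhere(m['region']);print(t,round(m['conf'],2),np.round(m['xy'],1),r.min(0)[::-1],r.max(0)[::-1],np.round(atz(c,m['xy'],0.),3))
E
```

```text
pics
{'t': 0.0, 'qpos': array([ 1.138,  0.616, -0.013,  1.425,  0.008,  1.103, -0.04 ]), 'joint_vel': array([ 0.001,  0.   ,  0.001,  0.   , -0.   , -0.001, -0.   ]), 'joint_efforts': array([ -0.   , -46.922,   0.259, -17.104,   0.01 ,   0.01 ,  -0.   ]), 'eef_pos': array([ 0.257, -0.596,  0.241]), 'ee_rot': array([ 0.979,  0.202, -0.   , -0.001]), 'contact_force': array([-0.878, -0.166,  0.325]), 'wrist_torque': array([0.021, 0.035, 0.063]), 'gripper_force': 0.0, 'grip_width': 1.0036104753446895}
scene [-0.01   1.052  0.897] [[-0.8611561158650247, -0.31073700887395844, 0.4023091540399369], [-0.508080404927854, 0.500818288138599, -0.7007391414743943], [0.01626180299388974, -0.8078511951974751, -0.5891621170623578]]
jar_green_centre 0.7 [297.9 175.2] [294 165] [309 187] [ 0.533 -0.158 -0.   ]
jar_green_centre 0.57 [288.2 199.9] [273 192] [301 213] [ 0.497 -0.017  0.   ]
jar_blue_centre 0.82 [325.9 157.2] [315 143] [332 170] [ 0.499 -0.316  0.   ]
jar_black_centre 0.58 [250.4 181.4] [239 165] [259 198] [ 0.652 -0.041  0.   ]
holder_green 0.88 [271.7 172.5] [258 164] [280 180] [ 0.617 -
[... 695 characters left out ...]
 0.1106809601361136, -0.021697755577594957], [-0.00318326646713972, -0.21981992436898967, -0.9755352723838391]]
jar_green_centre 0.52 [331.9 208.2] [321 197] [340 216] [ 0.501 -0.136  0.   ]
jar_blue_centre 0.98 [378.  207.7] [365 197] [388 218] [ 0.487 -0.279  0.   ]
jar_black_centre 0.62 [279.9 173.6] [269 159] [292 186] [0.631 0.012 0.   ]
holder_green 0.79 [320.7 171. ] [309 160] [334 183] [ 0.624 -0.119  0.   ]
holder_green 0.6 [289.1 215.8] [275 202] [303 231] [0.493 0.    0.   ]
holder_blue 0.65 [366.  165.2] [355 153] [383 179] [ 0.627 -0.266  0.   ]
holder_black 0.77 [287.7 215.3] [275 202] [304 231] [0.495 0.004 0.   ]
rack 0.85 [236.1 220.9] [216 212] [257 231] [0.496 0.165 0.   ]
```

Run:
```python
import cv2,numpy as np
a=cv2.imread('pics/scene.png')[120:320,170:360];b=cv2.imread('pics/top.png')[130:280,150:410]
cv2.imwrite('pics/sc.png',cv2.resize(a,None,fx=3,fy=3,interpolation=2)[:600]);cv2.imwrite('pics/tc.png',cv2.resize(b,None,fx=3,fy=3,interpolation=2))
```

```text
(no output)
```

View pics/sc.png

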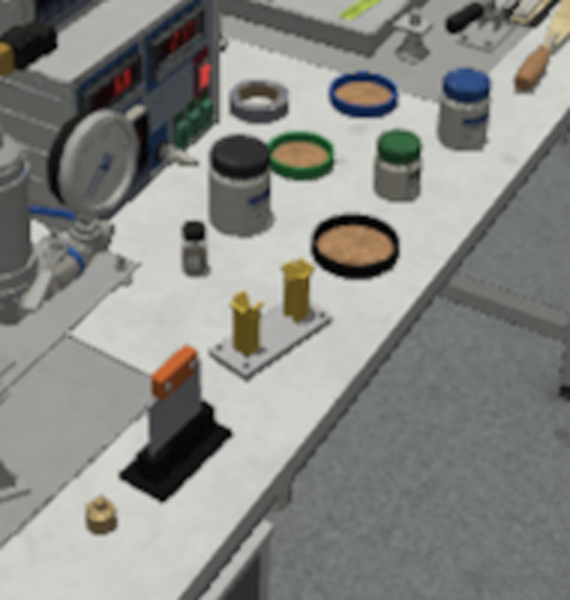

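View pics/tc.png

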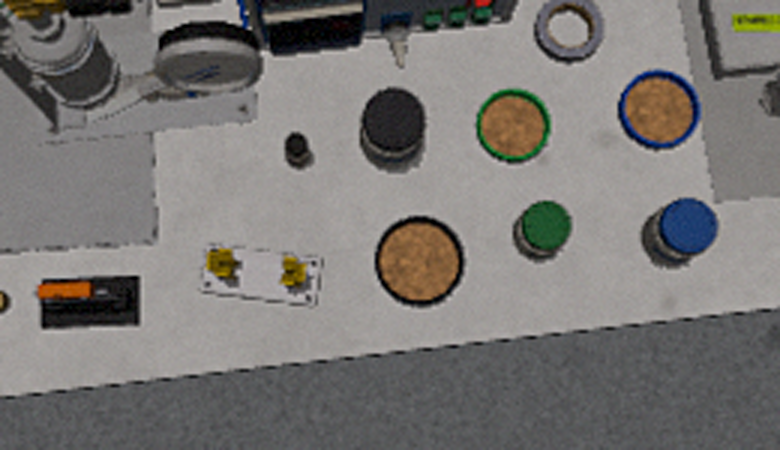

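The scene view shows, back to front, the blue, green and black holders, the three upright jars, the rack, and the plate in its stand. The weight is at about (203,292) and the vial at about (235,203) in full-image pixels. The networks agree with this, apart from their second-ranked hits. Next I'll set up a move helper and take wrist views.

```bash
cat >> h.py <<'E'
def yaw(q):
    m=R.from_quat(q).as_matrix();return np.degrees(np.arctan2(m[1,0],m[0,0]))
def go(x,y,z,yw=None,frm=None):
    s=manip.read_state();m=R.from_quat(s['ee_rot']).as_matrix()
    p=np.array(s['eef_pos']) if frm is None else np.array(frm)
    d=m.T@(np.array([x,y,z])-p)/0.5
    t=0 if yw is None else -(((yw-yaw(s['ee_rot'])+90)%180)-90)/360   # half-turn symmetric; tool z down
    print('go',np.round(d,4),round(t,4),'dist',round(np.linalg.norm(d)*.5,3),'yaw',round(yaw(s['ee_rot']),2),'q7',round(s['qpos'][6],2))
E
python3 - <<'E'
from h import *
np.set_printoptions(precision=3,suppress=True)
c=manip.capture('wrist');print(np.array(c['hand_eye']),np.array(c['mtx']))
go(.46,-.2,.33,0)
c=cam('scene');print(c['K'])
E
```

```text
[[-0.    -0.947 -0.321  0.083]
 [ 1.    -0.     0.     0.   ]
 [-0.    -0.321  0.947 -0.132]
 [ 0.     0.     0.     1.   ]] [[269.321   0.    261.147]
 [  0.    269.321 194.34 ]
 [  0.      0.      1.   ]]
go [ 0.687 -0.569 -0.175] 0.0648 dist 0.454 yaw 23.31 q7 -0.04
[[466.927   0.    258.905]
 [  0.    466.927 190.019]
 [  0.      0.      1.   ]]
```

>>> apply_moves --pt "0.687 -0.569 -0.175 0.0648" --pt "0.687 -0.569 -0.175 0.0648" --pt "0.687 -0.569 -0.175 0.0648" --pt "0.687 -0.569 -0.175 0.0648" --pt "0.687 -0.569 -0.175 0.0648"

```text
t: 1.7
eef_pos: [0.3696, -0.3766, 0.291]
ee_rot: [1.0, -0.0, 0.0, 0.0]
contact_force: [1.6, -0.7, 0.5]
grip_width: 1.002
gripper_force: 0.0
```

Run:
```python
from h import *
print(manip.read_state()['eef_pos']);go(.56,-.17,.33,0)
```

```text
[ 0.36961104 -0.37655816  0.29104906]
go [ 0.3807 -0.4132 -0.0778] -0.0 dist 0.284 yaw -0.02 q7 -0.79
```

>>> apply_moves --pt "0.38 -0.414 -0.078 0" --pt "0.38 -0.414 -0.078 0" --pt "0.38 -0.414 -0.078 0" --pt "0.38 -0.414 -0.078 0" --pt "0.38 -0.414 -0.078 0"

```text
t: 2.2
eef_pos: [0.5374, -0.1945, 0.3255]
ee_rot: [1.0, -0.0, 0.0, 0.0]
contact_force: [0.5, 0.1, 1.1]
grip_width: 0.998
gripper_force: 0.0
```

>>> apply_moves --pt "0.05 -0.07 -0.01 0" --pt "0.05 -0.07 -0.01 0" --pt "0.05 -0.07 -0.01 0"

```text
t: 2.5
eef_pos: [0.5618, -0.1599, 0.3296]
ee_rot: [1.0, 0.001, -0.0, 0.0]
contact_force: [-0.9, -0.4, -0.6]
grip_width: 1.001
gripper_force: 0.0
```

```bash
cat > m.py <<'E'
from h import *
import sys
np.set_printoptions(precision=3,suppress=True)
ZT=dict(jar_green_centre=.0335,jar_blue_centre=.0415,jar_black_centre=.0455,holder_green=.018,holder_blue=.018,holder_black=.018,rack=.01,plate_grip=.11,vial_centre=.028,weight_centre=.015)
c=cam('wrist');save(c,sys.argv[1]);print(c['P'])
for t,z in ZT.items():
    for m in manip.masks_of(t,'wrist')[:1]:
        r=np.argwhere(m['region']);print(t,round(m['conf'],2),np.round(m['xy'],1),r.min(0)[::-1],r.max(0)[::-1],atz(c,m['xy'],z))
        np.save(f'pics/{sys.argv[1]}_{t}.npy',m['region'])
import pickle;pickle.dump(c,open(f'pics/{sys.argv[1]}.pkl','wb'))
E
python3 m.py w1
```

```text
[ 0.645 -0.159  0.461]
jar_green_centre 0.65 [237.3 193. ] [223 175] [255 213] [ 0.502 -0.12   0.033]
jar_blue_centre 0.73 [319.1 209.3] [300 183] [341 230] [ 0.477 -0.257  0.041]
jar_black_centre 0.9 [136.7 118.8] [107  96] [173 144] [0.622 0.026 0.045]
holder_green 0.6 [234.  118.5] [209  94] [257 143] [ 0.622 -0.116  0.018]
holder_blue 0.79 [331.8 120.7] [304  92] [356 146] [ 0.619 -0.272  0.018]
holder_black 0.84 [171.5 196.9] [143 171] [197 221] [ 0.49  -0.004  0.018]
rack 0.55 [ 75.1 194.3] [ 21 171] [114 217] [0.491 0.169 0.01 ]
vial_centre 0.79 [ 86.2 124.2] [ 66 114] [103 132] [0.613 0.113 0.028]
```

View pics/w1.png

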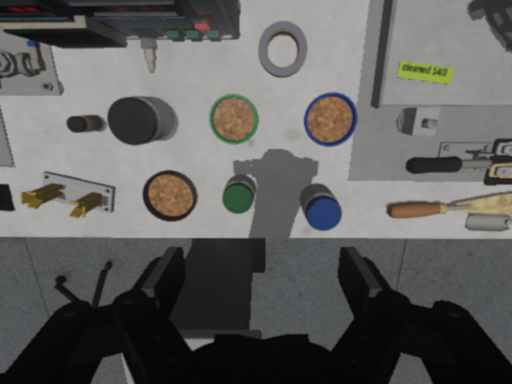

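The wrist view shows everything in the network's places: jar lids at green (237,195), blue (322,211) and black (133,119), with each holder beside its match. I'll take a second, shifted view for heights.

>>> apply_moves --pt "0.0 -0.34 0 0" --pt "0.0 -0.34 0 0" --pt "0.0 -0.34 0 0" --pt "0.0 -0.34 0 0" --pt "0.0 -0.34 0 0"

```text
t: 3.55
eef_pos: [0.5612, 0.0144, 0.33]
ee_rot: [1.0, 0.004, 0.0, -0.002]
contact_force: [1.1, -0.7, -0.3]
grip_width: 1.002
gripper_force: 0.0
```

```bash
python3 m.py w2
cat > t.py <<'E'
from h import *
import pickle,sys,os
np.set_printoptions(precision=4,suppress=True)
V=sys.argv[1:];C={v:pickle.load(open(f'pics/{v}.pkl','rb')) for v in V}
def lid(img,reg,col):
    i=img.astype(float);r,g,b=i[...,0],i[...,1],i[...,2]
    reg=cv2.dilate(reg.astype(np.uint8),np.ones((9,9)))>0
    m=dict(green=(g>1.25*r)&(g>1.15*b),blue=(b>1.4*r),black=(i.max(2)<70))[col]&reg
    n,l,s,ce=cv2.connectedComponentsWithStats(m.astype(np.uint8));k=1+np.argmax(s[1:,4])
    h=cv2.convexHull(np.argwhere(l==k)[:,::-1].astype(np.int32));M=cv2.moments(h.astype(np.float32));e=cv2.minAreaRect(h)
    return np.array([M['m10'],M['m01']])/M['m00'],e[1]
for t in ['jar','holder']:
    for col in ['green','blue','black']:
        n=f'{t}_{col}'+('_centre' if t=='jar' else '');rs=[]
        for v in V:
            if not os.path.exists(f'pics/{v}_{n}.npy'):continue
            uv,e=lid(C[v]['img'],np.load(f'pics/{v}_{n}.npy'),col);rs.append((C[v]['P'],ray(C[v],uv)))
            H=dict(green=.067,blue=.083,black=.091)[col]-.0085 if t=='jar' else .01
            print(n,v,uv,np.round(e,1),atz(C[v],uv,H))
        if len(rs)>1:print('   tri',*tri(rs))
E
python3 t.py w1 w2
```

```text
[0.645 0.015 0.462]
jar_blue_centre 0.74 [423.5 207.6] [397 184] [456 231] [ 0.481 -0.257  0.041]
jar_black_centre 0.82 [258.8 119.4] [240  96] [283 144] [0.622 0.019 0.045]
holder_green 0.97 [344.3 117.7] [318  95] [368 144] [ 0.624 -0.116  0.018]
holder_blue 0.75 [435.9 121.6] [410  94] [468 147] [ 0.619 -0.262  0.018]
holder_black 0.84 [270.3 195.6] [244 170] [294 221] [ 0.492 -0.001  0.018]
rack 0.62 [174.7 195.6] [134 171] [212 217] [0.488 0.168 0.01 ]
vial_centre 0.92 [195.4 123. ] [185 113] [209 132] [0.614 0.119 0.028]
weight_centre 0.86 [ 21.5 186.6] [  9 182] [ 32 197] [0.504 0.432 0.015]
jar_green_centre w1 [237.4346 198.0746] [28. 29.] [ 0.5023 -0.1222  0.0585]
jar_blue_centre w1 [323.0281 212.8426] [33. 34.] [ 0.484  -0.2559  0.0745]
jar_blue_centre w2 [436.1212 213.7278] [34.6 36.1] [ 0.4843 -0.2568  0.0745]
   tri [ 0.485  -0.2554  0.0766] [np.float64(0.00013921730111386417), np.float64(0.00013921730111390624)]
jar_black_centre w1 [134.0305 121.3589] [51.9 46.6] [0.6211 0.0133 0.0825]
jar_black_centre w2 [261.6903 120.7978] [45. 43.] [0.6218 0.0151 0.0825]
   tri [0.6212 0.0151 0.0785] [np.float64(0.0003577341144277229), np.float64(0.0003577341144275683)]
holder_green w1 [233.1777 118.6917] [49. 47.] [ 0.6211 -0.1144  0.01  ]
holder_green w2 [343.119  119.0215] [50. 48.] [ 0.6214 -0.1164  0.01  ]
   tri [ 0.6215 -0.1149  0.0151] [np.float64(0.00013465946941175548), np.float64(0.0001346594694117219)]
holder_blue w1 [330.7731 119.0035] [52. 52.] [ 0.621 -0.272  0.01 ]
holder_blue w2 [440.1521 119.9353] [52. 56.] [ 0.6213 -0.2731  0.01  ]
   tri [ 0.6213 -0.2713  0.0129] [np.float64(0.00013346174444014885), np.float64(0.00013346174444008675)]
holder_black w1 [169.3719 195.4672] [51.6 49.5] [0.4897 0.0027 0.01  ]
holder_black w2 [269.2683 195.3897] [51.4 50.5] [0.4898 0.0006 0.01  ]
   tri [0.4916 0.0007 0.0154] [np.float64(7.118458586207343e-05), np.float64(7.118458586208792e-05)]
```

View pics/w2.png

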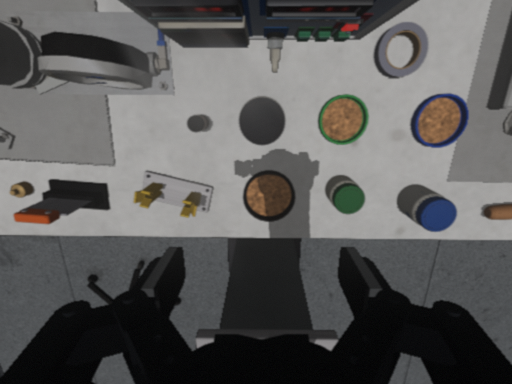

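The second view agrees: the triangulated lid and rim heights come within about 4 mm of the stated sizes, and the plate bar is at about (38,214). I'll start with the green jar. Yaw 90 keeps the wrist camera away from the instrument box.

Run:
```python
from h import *
import pickle
C=[pickle.load(open(f'pics/{v}.pkl','rb')) for v in ('w1','w2')]
print('nozzle',tri([(c['P'],ray(c,p)) for c,p in zip(C,[(152,70),(275,71)])]))
print('boxcorner',atz(C[1],(335,40),0.03),atz(C[1],(180,45),.03))
go(.5023,-.122,.17,89.9)
```

```text
nozzle (array([ 0.68891126, -0.00329484,  0.03933716]), [np.float64(0.0005711472486917527), np.float64(0.0005711472486918445)])
boxcorner [ 0.73010106 -0.08762513  0.03      ] [0.72207431 0.13253656 0.03      ]
go [-0.1178  0.2608  0.3197] -0.2499 dist 0.215 yaw -0.08 q7 -1.64
```

>>> apply_moves --pt "-0.118 0.261 0.32 -0.25" --pt "-0.118 0.261 0.32 -0.25" --pt "-0.118 0.261 0.32 -0.25" --pt "-0.118 0.261 0.32 -0.25" --pt "-0.118 0.261 0.32 -0.25"

```text
t: 4.6
eef_pos: [0.4977, -0.1259, 0.1661]
ee_rot: [0.931, 0.366, -0.004, -0.001]
contact_force: [-0.8, 0.1, 0.7]
grip_width: 0.999
gripper_force: 0.0
```

>>> apply_moves --pt "0 0 0 -0.131" --pt "0 0 0 -0.131" --pt "0 0 0 -0.131" --pt "0 0 0 -0.131" --pt "0 0 0 -0.131"

```text
t: 5.1
eef_pos: [0.5025, -0.1219, 0.1699]
ee_rot: [0.73, 0.684, 0.0, 0.0]
contact_force: [-0.6, 0.4, 0.7]
grip_width: 0.999
gripper_force: 0.0
```

Run:
```python
from h import *
print(manip.read_state()['eef_pos']);go(.5023,-.122,.17,89.9);go(.5023,-.122,.038,89.9)
```

```text
[ 0.50247566 -0.12189354  0.16992008]
go [-0.0002 -0.0003 -0.0002] -0.0102 dist 0.0 yaw 86.25 q7 -0.16
go [-2.000e-04 -4.000e-04  2.638e-01] -0.0102 dist 0.132 yaw 86.25 q7 -0.16
```

>>> apply_moves --pt "0 0 0.1 -0.01" --pt "0 0 0.18 -0.01" --pt "0 0 0.24 -0.01" --pt "0 0 0.264 -0.01" --pt "0 0 0.264 -0.01"

```text
t: 5.6
eef_pos: [0.5017, -0.1215, 0.0366]
ee_rot: [0.71, 0.704, -0.001, -0.001]
contact_force: [0.1, -0.8, -0.3]
grip_width: 1.0
gripper_force: 0.0
```

>>> apply_moves --pt "0 0 0 0" --pt "0 0 0 0" --pt "0 0 0 0" --pt "0 0 0 0" --pt "0 0 0 0" --gripper 0

```text
t: 6.1
eef_pos: [0.5032, -0.1218, 0.04]
ee_rot: [0.71, 0.704, 0.001, 0.001]
contact_force: [-1.5, -0.3, 7.2]
grip_width: 0.562
gripper_force: 61.1
```

>>> apply_moves --pt "0 0 0 0" --pt "0 0 0 0" --pt "0 0 0 0"

```text
t: 6.4
eef_pos: [0.5032, -0.1218, 0.04]
ee_rot: [0.71, 0.704, 0.001, 0.001]
contact_force: [-2.2, 0.3, 6.6]
grip_width: 0.565
gripper_force: 61.1
```

Width 0.563 × 85 mm is 48 mm, which matches the green lid. Now I'll lift it and carry it to the green holder.

>>> apply_moves --pt "0 0 -0.1 0" --pt "0.003 0.04 -0.12 0" --pt "0.008 0.12 -0.12 0" --pt "0.011 0.2 -0.12 0" --pt "0.011 0.237 -0.12 0"

```text
t: 6.9
eef_pos: [0.6248, -0.1164, 0.0996]
ee_rot: [0.71, 0.704, 0.002, 0.002]
contact_force: [-0.3, 1.2, -2.2]
grip_width: 0.566
gripper_force: 63.1
```

>>> apply_moves --pt "0 0 0 0" --pt "0 0 0 0"

```text
t: 7.1
eef_pos: [0.62, -0.1171, 0.098]
ee_rot: [0.71, 0.704, -0.0, -0.0]
contact_force: [-0.2, -0.3, -2.1]
grip_width: 0.564
gripper_force: 63.1
```

Run:
```python
from h import *
s=manip.read_state();print(s['eef_pos'],s['contact_force']);go(.6214,-.1153,.046)
```

```text
[ 0.62004903 -0.11711924  0.09802596] [-0.16575665 -0.34346203 -2.12603909]
go [0.0037 0.0028 0.104 ] 0 dist 0.052 yaw 89.52 q7 -0.17
```

>>> apply_moves --pt "0.004 0.003 0.05 0" --pt "0.004 0.003 0.085 0" --pt "0.004 0.003 0.1 0" --pt "0.004 0.003 0.105 0" --pt "0.004 0.003 0.105 0"

```text
t: 7.6
eef_pos: [0.6219, -0.1153, 0.046]
ee_rot: [0.71, 0.704, -0.0, 0.0]
contact_force: [0.0, -0.1, -1.6]
grip_width: 0.565
gripper_force: 63.1
```

>>> apply_moves --pt "0 0 0 0" --pt "0 0 0 0" --pt "0 0 0 0" --pt "0 0 0 0" --pt "0 0 0 0" --gripper 1

```text
t: 8.1
eef_pos: [0.6226, -0.115, 0.0455]
ee_rot: [0.71, 0.704, 0.0, 0.0]
contact_force: [0.4, 0.3, -0.2]
grip_width: 1.003
gripper_force: 0.0
```

>>> apply_moves --pt "0 0 -0.04 0" --pt "0 0 -0.12 0" --pt "0 0 -0.2 0" --pt "0 0 -0.22 0" --pt "0 0 -0.22 0"

```text
t: 8.6
eef_pos: [0.6237, -0.115, 0.1575]
ee_rot: [0.71, 0.704, 0.001, 0.002]
contact_force: [0.0, 0.0, -0.6]
grip_width: 0.999
gripper_force: 0.0
```

```bash
python3 m.py w3|egrep "0.6|jar|holder"
python3 - <<'E'
from h import *
s=manip.read_state();print(s['eef_pos']);go(.4846,-.2563,.17,70)
E
```

```text
[ 0.624 -0.032  0.289]
jar_green_centre 0.95 [259.9 194.3] [232 161] [287 228] [ 0.624 -0.119  0.033]
jar_blue_centre 0.73 [128.  291.3] [110 275] [139 360] [ 0.477 -0.228  0.041]
jar_black_centre 0.7 [255.4  32.3] [208   0] [302  86] [0.622 0.021 0.045]
holder_green 0.88 [250.8 165. ] [221 147] [293 208] [ 0.615 -0.092  0.018]
holder_blue 0.58 [258.7 302.4] [225 270] [292 332] [ 0.621 -0.265  0.018]
holder_black 0.94 [116.2  59.9] [60  6] [166 116] [0.495 0.006 0.018]
[ 0.62222518 -0.11498929  0.15486853]
go [-0.2849 -0.2729 -0.0301] 0.0543 dist 0.198 yaw 89.53 q7 -0.14
```

View pics/w3.png

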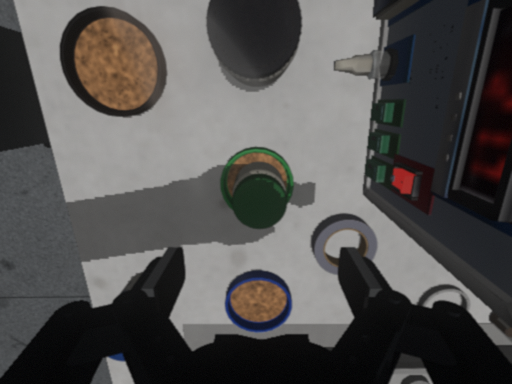

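The wrist view shows the green jar at (260,195), upright inside its holder. The blue jar is next.

>>> apply_moves --pt "-0.285 -0.273 -0.03 0.054" --pt "-0.285 -0.273 -0.03 0.054" --pt "-0.285 -0.273 -0.03 0.054" --pt "-0.285 -0.273 -0.03 0.054" --pt "-0.285 -0.273 -0.03 0.054"

```text
t: 9.65
eef_pos: [0.4783, -0.2646, 0.1703]
ee_rot: [0.823, 0.569, -0.004, 0.001]
contact_force: [1.3, -1.6, -0.4]
grip_width: 1.003
gripper_force: 0.0
```

>>> apply_moves --pt "0 0 0.06 0" --pt "0 0 0.14 0" --pt "0 0 0.2 0" --pt "0 0 0.232 0" --pt "0 0 0.232 0"

```text
t: 10.15
eef_pos: [0.4835, -0.2552, 0.052]
ee_rot: [0.818, 0.575, -0.001, -0.002]
contact_force: [0.6, 0.5, -0.1]
grip_width: 1.0
gripper_force: 0.0
```

Run:
```python
from h import *
s=manip.read_state();print(s['eef_pos'],s['contact_force']);go(.4846,-.2563,.054,70)
```

```text
[ 0.48351248 -0.25518071  0.05199664] [ 0.59741548  0.52390518 -0.10437095]
go [-0.0014  0.0028 -0.004 ] 0.0004 dist 0.003 yaw 70.13 q7 -0.22
```

>>> apply_moves --pt "0 0 0 0" --pt "0 0 0 0" --pt "0 0 0 0" --pt "0 0 0 0" --pt "0 0 0 0" --gripper 0

```text
t: 10.65
eef_pos: [0.4853, -0.2565, 0.0563]
ee_rot: [0.819, 0.574, 0.0, 0.001]
contact_force: [-2.0, 1.6, 5.9]
grip_width: 0.639
gripper_force: 62.7
```

>>> apply_moves --pt "0 0 0 0" --pt "0 0 0 0"

```text
t: 10.85
eef_pos: [0.4853, -0.2565, 0.0563]
ee_rot: [0.819, 0.574, 0.0, 0.001]
contact_force: [-1.1, 1.0, 5.9]
grip_width: 0.639
gripper_force: 62.7
```

Run:
```python
from h import *
s=manip.read_state();print(s['eef_pos'],s['contact_force']);go(.6213,-.272,.115)
```

```text
[ 0.48531196 -0.2565261   0.05626636] [-1.09804885  0.95161016  5.87389312]
go [ 0.0635  0.2665 -0.1169] 0 dist 0.149 yaw 70.09 q7 -0.22
```

>>> apply_moves --pt "0 0 -0.1 0" --pt "0.01 0.05 -0.12 0" --pt "0.03 0.13 -0.12 0" --pt "0.05 0.21 -0.12 0" --pt "0.063 0.266 -0.12 0"

```text
t: 11.35
eef_pos: [0.6235, -0.2719, 0.1158]
ee_rot: [0.819, 0.574, 0.002, 0.001]
contact_force: [0.2, -0.4, -1.5]
grip_width: 0.642
gripper_force: 64.7
```

>>> apply_moves --pt "0 0 0 0" --pt "0 0 0 0"

```text
t: 11.55
eef_pos: [0.6203, -0.2718, 0.1143]
ee_rot: [0.819, 0.574, -0.0, -0.0]
contact_force: [-0.4, 0.3, -2.3]
grip_width: 0.637
gripper_force: 64.7
```

Run:
```python
from h import *
s=manip.read_state();print(s['eef_pos'],s['contact_force']);go(.6213,-.272,.0615)
```

```text
[ 0.62026325 -0.27180478  0.1143198 ] [-0.42949497  0.32462384 -2.34743594]
go [0.0003 0.0021 0.1056] 0 dist 0.053 yaw 70.11 q7 -0.19
```

>>> apply_moves --pt "0 0.002 0.05 0" --pt "0 0.002 0.085 0" --pt "0 0.002 0.1 0" --pt "0 0.002 0.106 0" --pt "0 0.002 0.106 0"

```text
t: 12.05
eef_pos: [0.6209, -0.2728, 0.0622]
ee_rot: [0.819, 0.574, -0.0, 0.0]
contact_force: [0.1, 0.2, -0.8]
grip_width: 0.639
gripper_force: 64.7
```

>>> apply_moves --pt "0 0 0 0" --pt "0 0 0 0" --pt "0 0 0 0" --pt "0 0 0 0" --pt "0 0 0 0" --gripper 1

```text
t: 12.55
eef_pos: [0.6216, -0.2725, 0.0615]
ee_rot: [0.819, 0.574, 0.0, 0.0]
contact_force: [-0.1, 0.6, 0.2]
grip_width: 0.998
gripper_force: 0.0
```

>>> apply_moves --pt "0 0 -0.04 0" --pt "0 0 -0.12 0" --pt "0 0 -0.2 0" --pt "0 0 -0.24 0" --pt "0 0 -0.24 0"

```text
t: 13.05
eef_pos: [0.6238, -0.273, 0.1858]
ee_rot: [0.819, 0.574, 0.003, 0.004]
contact_force: [0.3, -0.2, 0.4]
grip_width: 1.0
gripper_force: 0.0
```

```bash
python3 m.py w4|egrep "blue"
python3 - <<'E'
from h import *
s=manip.read_state();print(s['eef_pos']);go(.6215,.0148,.18,135)
E
```

```text
jar_blue_centre 0.83 [255.2 191.2] [227 156] [285 227] [ 0.617 -0.278  0.041]
holder_blue 0.73 [250.8 158. ] [220 140] [292 194] [ 0.623 -0.246  0.018]
[ 0.62129868 -0.27231939  0.18077322]
go [ 0.5401 -0.1952  0.0018] -0.1803 dist 0.287 yaw 70.09 q7 -0.16
```

View pics/w4.png

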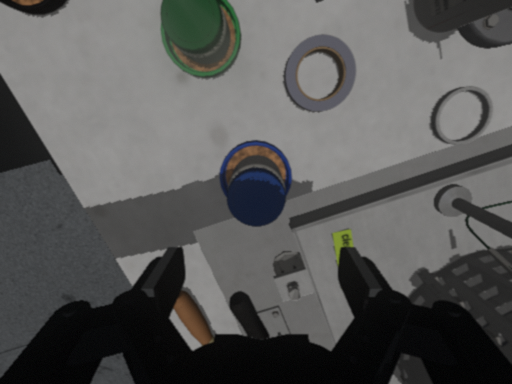

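The blue jar, seen at (256,190), stands upright in its holder. The black jar is next.

>>> apply_moves --pt "0.54 -0.195 0 -0.18" --pt "0.54 -0.195 0 -0.18" --pt "0.54 -0.195 0 -0.18" --pt "0.54 -0.195 0 -0.18" --pt "0.54 -0.195 0 -0.18"

```text
t: 14.1
eef_pos: [0.6216, -0.0207, 0.1816]
ee_rot: [0.549, 0.836, 0.0, 0.0]
contact_force: [0.6, -0.2, -1.0]
grip_width: 0.997
gripper_force: 0.0
```

Run:
```python
from h import *
s=manip.read_state();print(s['eef_pos']);go(.6215,.0148,.18,135)
```

```text
[ 0.62158624 -0.02068334  0.18156244]
go [0.0652 0.028  0.0031] -0.06 dist 0.036 yaw 113.39 q7 0.07
```

>>> apply_moves --pt "0.065 0.028 0.003 -0.06" --pt "0.065 0.028 0.003 -0.06" --pt "0.065 0.028 0.003 -0.06" --pt "0.065 0.028 0.003 -0.06"

```text
t: 14.5
eef_pos: [0.6218, 0.013, 0.1796]
ee_rot: [0.385, 0.923, 0.0, -0.0]
contact_force: [-0.4, -0.1, -0.6]
grip_width: 1.001
gripper_force: 0.0
```

```bash
python3 m.py w5|egrep "black"; python3 t.py w5|grep jar_black
python3 - <<'E'
from h import *
s=manip.read_state();print(s['eef_pos']);go(.6215,.0148,.062,135)
E
```

```text
jar_black_centre 0.75 [260.8 189.8] [228 148] [297 231] [0.624 0.011 0.045]
holder_black 0.86 [165.9  97.5] [116  50] [209 144] [0.491 0.007 0.018]
jar_black_centre w5 [261.8655 195.616 ] [69.3 68.6] [0.6203 0.0165 0.0825]
[0.62182916 0.01291192 0.17987678]
go [0.0032 0.0022 0.2358] -0.001 dist 0.118 yaw 134.64 q7 0.32
```

>>> apply_moves --pt "0.004 0.003 0.06 0" --pt "0.004 0.003 0.13 0" --pt "0.004 0.003 0.19 0" --pt "0.004 0.003 0.225 0" --pt "0.004 0.003 0.236 0"

```text
t: 15.55
eef_pos: [0.62, 0.015, 0.0594]
ee_rot: [0.385, 0.923, -0.001, -0.002]
contact_force: [-0.4, 0.5, 0.2]
grip_width: 1.002
gripper_force: 0.0
```

>>> apply_moves --pt "0 0 0 0" --pt "0 0 0 0" --pt "0 0 0 0" --pt "0 0 0 0" --pt "0 0 0 0" --gripper 0

```text
t: 16.05
eef_pos: [0.6225, 0.0157, 0.0634]
ee_rot: [0.386, 0.923, 0.001, 0.001]
contact_force: [-0.8, -0.8, 6.4]
grip_width: 0.734
gripper_force: 66.5
```

Run:
```python
from h import *
s=manip.read_state();print(s['eef_pos'],s['contact_force']);go(.4908,.001,s['eef_pos'][2]+.06)
```

```text
[0.62252206 0.015673   0.06337882] [-0.8009795  -0.76561037  6.40953961]
go [ 0.164  -0.2078 -0.1208] 0 dist 0.145 yaw 134.65 q7 0.23
```

>>> apply_moves --pt "0 0 -0.1 0" --pt "0.03 -0.04 -0.12 0" --pt "0.08 -0.1 -0.12 0" --pt "0.13 -0.165 -0.12 0" --pt "0.164 -0.208 -0.12 0"

```text
t: 16.55
eef_pos: [0.4858, -0.0003, 0.1213]
ee_rot: [0.385, 0.923, -0.002, -0.002]
contact_force: [0.7, -0.7, -2.8]
grip_width: 0.725
gripper_force: 67.9
```

>>> apply_moves --pt "0 0 0 0" --pt "0 0 0 0"

```text
t: 16.75
eef_pos: [0.4897, 0.0004, 0.1219]
ee_rot: [0.385, 0.923, 0.0, 0.0]
contact_force: [1.3, 0.7, -3.3]
grip_width: 0.726
gripper_force: 67.9
```

Run:
```python
from h import *
s=manip.read_state();print(s['eef_pos'],s['contact_force']);go(.4908,.001,.0687)
```

```text
[4.89738756e-01 4.09259685e-04 1.21870630e-01] [ 1.26475466  0.65213846 -3.26414414]
go [-0.0006  0.0023  0.1063] 0 dist 0.053 yaw 134.66 q7 0.2
```

>>> apply_moves --pt "0 0.002 0.05 0" --pt "0 0.002 0.085 0" --pt "0 0.002 0.1 0" --pt "0 0.002 0.1065 0" --pt "0 0.002 0.1065 0"

```text
t: 17.25
eef_pos: [0.4916, 0.0019, 0.0689]
ee_rot: [0.385, 0.923, 0.0, 0.001]
contact_force: [0.3, -0.1, -2.4]
grip_width: 0.731
gripper_force: 68.0
```

>>> apply_moves --pt "0 0 0 0" --pt "0 0 0 0" --pt "0 0 0 0" --pt "0 0 0 0" --pt "0 0 0 0" --gripper 1

```text
t: 17.75
eef_pos: [0.4908, 0.0013, 0.0688]
ee_rot: [0.385, 0.923, 0.0, 0.0]
contact_force: [0.3, -0.2, 0.6]
grip_width: 0.997
gripper_force: 0.0
```

>>> apply_moves --pt "0 0 -0.04 0" --pt "0 0 -0.12 0" --pt "0 0 -0.2 0" --pt "0 0 -0.29 0" --pt "0 0 -0.3 0"

```text
t: 18.25
eef_pos: [0.4937, 0.0025, 0.2237]
ee_rot: [0.385, 0.923, 0.002, 0.005]
contact_force: [1.4, 0.9, 0.6]
grip_width: 1.001
gripper_force: 0.0
```

Run:
```python
from h import *
s=manip.read_state();print(s['eef_pos']);go(.56,.27,.26,0)
```

```text
[0.4936775  0.00250548 0.22369236]
go [ 0.2868  0.471  -0.0708] -0.126 dist 0.278 yaw 134.66 q7 0.33
```

Run:
```python
from h import *
go(.5,.27,.3,90)
```

```text
go [ 0.3706  0.3863 -0.1521] 0.124 dist 0.278 yaw 134.66 q7 0.33
```

>>> apply_moves --pt "0.02 0.02 -0.1 0.124" --pt "0.37 0.386 -0.15 0.124" --pt "0.37 0.386 -0.15 0.124" --pt "0.37 0.386 -0.15 0.124" --pt "0.37 0.386 -0.15 0.124"

```text
t: 18.75
eef_pos: [0.496, 0.2101, 0.2869]
ee_rot: [0.694, 0.72, -0.001, 0.0]
contact_force: [1.2, -0.2, -0.5]
grip_width: 1.0
gripper_force: 0.0
```

>>> apply_moves --pt "0.04 0 0 0" --pt "0.06 0 0 0" --pt "0.06 0 0 0.0" --pt "0.06 0 0 0"

```text
t: 19.15
eef_pos: [0.4953, 0.2367, 0.2865]
ee_rot: [0.692, 0.722, -0.001, 0.0]
contact_force: [0.3, -0.5, 0.9]
grip_width: 0.998
gripper_force: 0.0
```

```bash
python3 m.py w6
```

```text
[0.493 0.32  0.418]
jar_green_centre 0.54 [325.  338.6] [310 329] [334 349] [ 0.627 -0.088  0.033]
jar_blue_centre 0.51 [332.9 238.6] [320 225] [342 254] [0.613 0.123 0.041]
jar_black_centre 0.86 [252.1 303.8] [233 272] [273 338] [ 0.49  -0.004  0.045]
holder_green 0.76 [321.5 326.3] [300 321] [338 342] [ 0.622 -0.075  0.018]
holder_blue 0.41 [323.  339.6] [309 329] [334 350] [ 0.629 -0.107  0.018]
holder_black 0.77 [245.4 273. ] [227 263] [278 300] [0.477 0.037 0.018]
rack 0.89 [258.4 201.7] [235 164] [284 247] [0.494 0.168 0.01 ]
plate_grip 0.96 [253.6  77.8] [247  48] [267 111] [0.484 0.344 0.11 ]
vial_centre 0.71 [331.4 238.7] [320 225] [343 254] [0.615 0.115 0.028]
weight_centre 0.87 [269.2   9.5] [260   0] [278  18] [0.498 0.433 0.015]
```

View pics/w6.png

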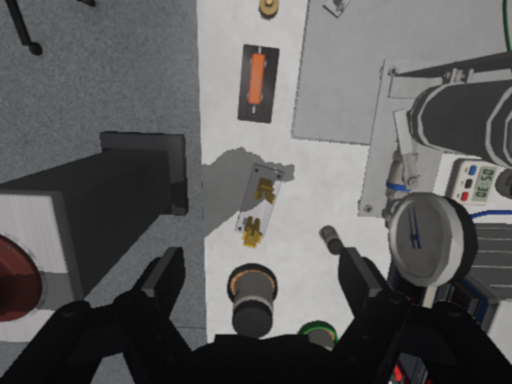

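The black jar at (252,303) is upright in its holder. The orange bar is at (257,78), and the rack guides are at (265,190) and (252,232) with the foot turned a little. I'll take a second, closer view.

>>> apply_moves --pt "0.08 0.0 0.04 0" --pt "0.15 -0.01 0.08 0.0" --pt "0.17 -0.01 0.1 0.0" --pt "0.17 -0.01 0.1 0.0" --pt "0.17 -0.01 0.1 0.0"

```text
t: 20.2
eef_pos: [0.4869, 0.3226, 0.2374]
ee_rot: [0.692, 0.722, -0.0, 0.001]
contact_force: [-0.2, -0.5, 1.0]
grip_width: 1.003
gripper_force: 0.0
```

```bash
python3 m.py w7|egrep "P|rack|plate"
cat > p.py <<'E'
from h import *
import pickle,sys
np.set_printoptions(precision=4,suppress=True)
# orange bar: ends of the major axis triangulated; yellow guides; per view
E={}
for v in sys.argv[1:]:
    c=pickle.load(open(f'pics/{v}.pkl','rb'));h=cv2.cvtColor(c['img'],cv2.COLOR_RGB2HSV)
    for n,(lo,hi) in dict(bar=((3,140,90),(14,255,255)),guide=((19,110,40),(32,255,255))).items():
        m=cv2.inRange(h,lo,hi)
        if n=='guide':
            r=np.load(f'pics/{v}_rack.npy').astype(np.uint8);m&=cv2.dilate(r,np.ones((7,7)))*255
        k,l,s,ce=cv2.connectedComponentsWithStats(m)
        for i in sorted(range(1,k),key=lambda i:-s[i,4])[:1 if n=='bar' else 2]:
            pts=np.argwhere(l==i)[:,::-1].astype(np.float32);r=cv2.minAreaRect(pts);print(v,n,s[i,4],np.array(r[0]),np.array(r[1]),r[2],cv2.boxPoints(r).round(1).tolist())
            if n=='bar':E.setdefault('bar',[]).append((c['P'],ray(c,r[0])))
print('bar tri',tri(E['bar']))
E
python3 p.py w6 w7; python3 -c "
import cv2
a=cv2.imread('pics/w6.png')[30:260,210:300];b=cv2.imread('pics/w7.png')[40:384,180:330]
import numpy as np
a=cv2.resize(a,None,fx=2.55,fy=2.55,interpolation=2);b=cv2.resize(b,None,fx=1.7,fy=1.7,interpolation=2)
H=584
cv2.imwrite('pics/w67.png',np.hstack([a[:H],b[:H]]))"
```

```text
rack 0.84 [258.3 271.2] [237 227] [287 320] [0.49  0.157 0.01 ]
plate_grip 0.76 [259.2 165.6] [251 126] [271 196] [0.485 0.347 0.11 ]
w6 bar 261 [257.4554  67.4455] [11.5424 28.4581] 5.710592269897461 [[250.3000030517578, 81.0], [253.10000610351562, 52.70000076293945], [264.6000061035156, 53.900001525878906], [261.79998779296875, 82.19999694824219]]
w6 guide 339 [252.95 232.65] [17.3925 28.4605] 18.43494987487793 [[240.1999969482422, 243.39999389648438], [249.1999969482422, 216.39999389648438], [265.70001220703125, 221.89999389648438], [256.70001220703125, 248.89999389648438]]
w6 guide 248 [265.6618 190.1432] [18.2296 20.6774] 14.931418418884277 [[254.1999969482422, 197.8000030517578], [259.5, 177.8000030517578], [277.1000061035156, 182.5], [271.79998779296875, 202.5]]
w7 bar 605 [260.3781 168.5976] [13.9144 48.369 ] 6.340191841125488 [[250.8000030517578, 191.89999389648438], [256.1000061035156, 143.8000030517578], [270.0, 145.3000030517578], [264.6000061035156, 193.39999389648438]]
w7 guide 489 [256.3515 300.2056] [19.0045 37.7514] 11.888657569885254 [[243.1999969482422, 316.70001220703125], [250.89999389648438, 279.79998779296875], [269.5, 283.70001220703125], [261.79998779296875, 320.6000061035156]]
w7 guide 403 [269.6664 260.1269] [20.442  31.5284] 10.784297943115234 [[256.70001220703125, 273.70001220703125], [262.6000061035156, 242.6999969482422], [282.70001220703125, 246.60000610351562], [276.79998779296875, 277.5]]
bar tri (array([0.4868, 0.3508, 0.1378]), [np.float64(0.0009486362657539013), np.float64(0.0009486362657539102)])
```

View pics/w67.png

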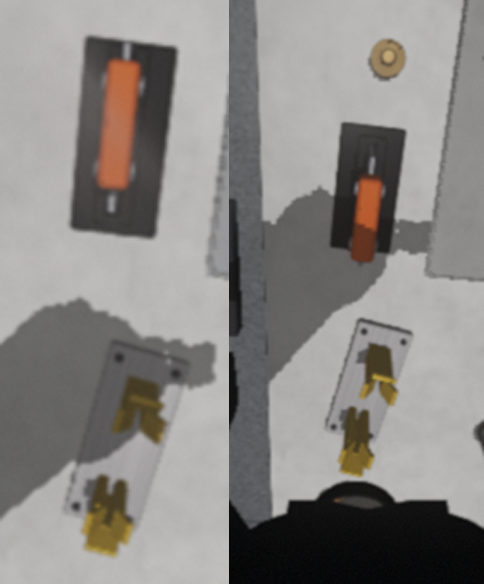

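```bash
sed -i 's/(3,140,90),(14,255,255)/(0,120,40),(17,255,255)/' p.py
cat >> p.py <<'E'
W=[pickle.load(open(f'pics/{v}.pkl','rb')) for v in ('w6','w7')]
def F(v,p):  # crop -> full
    s,o=((2.55,(210,30)) if v==0 else (1.7,(180-229/1.7,40)));return np.array(p)/s+o
def yawl(a,b): d=a-b;return np.degrees(np.arctan2(d[1],d[0]))
# foot corners at z=.01 (w6: TL,TR,BL ; w7: TL,TR,BL)
for n,v,P in [('foot',0,[(112,343),(190,360),(65,513)]),('foot',1,[(360,319),(412,331),(326,429)])]:
    X=[atz(W[v],F(v,p),.010) for p in P];print(n,v,X[0],X[1],X[2],'yaw',yawl(X[0],X[2])-90,'len',np.linalg.norm(X[0]-X[2]),np.linalg.norm(X[0]-X[1]))
    print('  centre',(X[1]+X[2])/2)
for n,v,P in [('stand',0,[(86,37),(176,47),(71,226),(156,238)]),('stand',1,[(341,123),(406,130),(331,247)])]:
    X=[atz(W[v],F(v,p),.034) for p in P];print(n,v,'yaw',yawl(X[0],X[2])-90,'len',np.linalg.norm(X[0]-X[2]),np.linalg.norm(X[0]-X[1]),'centre',(X[1]+X[2])/2)
for v,(a,b) in [(0,((124,61),(113,188))),(1,((369,177),(363,262)))]:
    X=[atz(W[v],F(v,p),.112) for p in (a,b)];print('bar',v,'yaw',yawl(X[0],X[1])-90,(X[0]+X[1])/2,np.linalg.norm(X[0]-X[1]))
E
python3 p.py w6 w7
```

```text
w6 bar 979 [ 15.75 269.75] [65.7609 31.1127] 45.0 [[-18.5, 257.5], [3.5, 235.5], [50.0, 282.0], [28.0, 304.0]]
w6 guide 339 [252.95 232.65] [17.3925 28.4605] 18.43494987487793 [[240.1999969482422, 243.39999389648438], [249.1999969482422, 216.39999389648438], [265.70001220703125, 221.89999389648438], [256.70001220703125, 248.89999389648438]]
w6 guide 248 [265.6618 190.1432] [18.2296 20.6774] 14.931418418884277 [[254.1999969482422, 197.8000030517578], [259.5, 177.8000030517578], [277.1000061035156, 182.5], [271.79998779296875, 202.5]]
w7 bar 696 [260.2986 168.2116] [14.8973 50.2417] 6.709836959838867 [[250.0, 192.3000030517578], [255.8000030517578, 142.39999389648438], [270.6000061035156, 144.10000610351562], [264.79998779296875, 194.0]]
w7 guide 489 [256.3515 300.2056] [19.0045 37.7514] 11.888657569885254 [[243.1999969482422, 316.70001220703125], [250.89999389648438, 279.79998779296875], [269.5, 283.70001220703125], [261.79998779296875, 320.6000061035156]]
w7 guide 403 [269.6664 260.1269] [20.442  31.5284] 10.784297943115234 [[256.70001220703125, 273.70001220703125], [262.600006103515
[... 212 characters left out ...]
0.485  0.2287 0.01  ] [0.5329 0.2201 0.01  ] [0.4578 0.1135 0.01  ] yaw -13.302707806639631 len 0.11839302964605418 0.04862629885522455
  centre [0.4953 0.1668 0.01  ]
foot 1 [0.4857 0.2315 0.01  ] [0.5314 0.2219 0.01  ] [0.4579 0.1156 0.01  ] yaw -13.488951123458449 len 0.11922756206387698 0.04676940645081111
  centre [0.4947 0.1687 0.01  ]
stand 0 yaw -3.9453610139487125 len 0.09100913939669843 0.04498928612243305 centre [0.4869 0.3414 0.034 ]
stand 1 yaw -3.4270820305310963 len 0.09113306179916567 0.04587273997556966 centre [0.4868 0.347  0.034 ]
bar 0 yaw -3.338110880648969 [0.4866 0.3422 0.112 ] 0.04833288461332535
bar 1 yaw -1.5553320760749187 [0.4863 0.3434 0.112 ] 0.05014381974388366
```

Run:
```python
from h import *
print(manip.read_state()['eef_pos']);go(.4865,.343,.15,86.3);go(.4865,.343,.092,86.3)
```

```text
[0.48630826 0.32354048 0.23742948]
go [0.0388 0.002  0.1749] 0.0172 dist 0.09 yaw 92.49 q7 -0.88
go [0.0388 0.002  0.2909] 0.0172 dist 0.147 yaw 92.49 q7 -0.88
```

>>> apply_moves --pt "0.039 0.002 0.06 0.017" --pt "0.039 0.002 0.12 0.017" --pt "0.039 0.002 0.175 0.017" --pt "0.039 0.002 0.175 0.017" --pt "0.039 0.002 0.175 0.017"

```text
t: 21.25
eef_pos: [0.4865, 0.3434, 0.1501]
ee_rot: [0.729, 0.684, -0.0, -0.0]
contact_force: [-0.5, -0.1, 0.6]
grip_width: 1.0
gripper_force: 0.0
```

```bash
python3 m.py w8|egrep "rack|plate"
python3 - <<'E'
from h import *
s=manip.read_state();print(s['eef_pos'],s['ee_rot']);go(.4865,.343,.092,86.3)
E
```

```text
rack 0.79 [279.2 305.1] [253 274] [305 337] [0.5   0.188 0.01 ]
plate_grip 0.95 [259.2 218.2] [247 155] [271 260] [0.486 0.351 0.11 ]
[0.48645489 0.34320886 0.15004783] [7.29113663e-01 6.84392592e-01 2.14847245e-04 2.57451162e-05]
go [-4.000e-04  1.000e-04  1.161e-01] 0.0002 dist 0.058 yaw 86.38 q7 -1.05
```

View pics/w8.png

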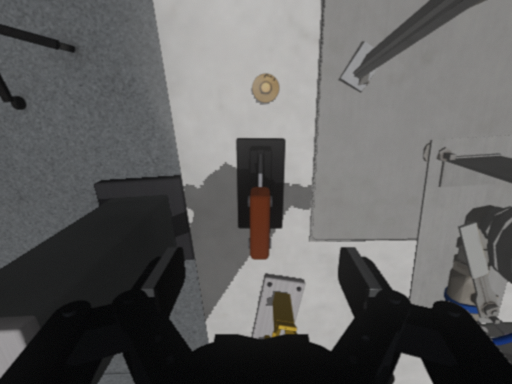

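The bar, at cols 250–270, lines up with the fingers and the stand slot. Now I'll go down, grip it and lift.

>>> apply_moves --pt "0 0 0.04 0" --pt "0 0 0.08 0" --pt "0 0 0.105 0" --pt "0 0 0.116 0" --pt "0 0 0.116 0"

```text
t: 22.3
eef_pos: [0.4861, 0.3431, 0.0912]
ee_rot: [0.729, 0.684, -0.001, -0.0]
contact_force: [0.0, -0.9, -0.1]
grip_width: 0.997
gripper_force: 0.0
```

>>> apply_moves --pt "0 0 0 0" --pt "0 0 0 0" --pt "0 0 0 0" --pt "0 0 0 0" --pt "0 0 0 0" --gripper 0

```text
t: 22.8
eef_pos: [0.4864, 0.3433, 0.0922]
ee_rot: [0.729, 0.684, 0.0, -0.0]
contact_force: [-4.2, -0.7, 6.9]
grip_width: 0.15
gripper_force: 60.1
```

>>> apply_moves --pt "0 0 0 0" --pt "0 0 0 0" --pt "0 0 0 0" --pt "0 0 0 0" --pt "0 0 0 0"

```text
t: 23.3
eef_pos: [0.4863, 0.3435, 0.0922]
ee_rot: [0.729, 0.684, 0.0, -0.0]
contact_force: [-1.2, 0.3, 5.3]
grip_width: 0.154
gripper_force: 59.4
```

Run:
```python
from h import *
s=manip.read_state();print(s['eef_pos'],s['ee_rot'],s['contact_force'],s['wrist_torque'],s['grip_width'])
```

```text
[0.48634799 0.34345613 0.09223748] [ 7.29062416e-01  6.84447174e-01  2.30065998e-04 -7.42274220e-05] [-1.19789297  0.26055222  5.3289379 ] [-0.09461332  0.38328231 -0.00260689] 0.15442845093538674
```

>>> apply_moves --pt "0 0 -0.03 0" --pt "0 0 -0.09 0" --pt "0 0 -0.16 0" --pt "0 0 -0.22 0" --pt "0 0 -0.22 0"

```text
t: 23.8
eef_pos: [0.4885, 0.3453, 0.2069]
ee_rot: [0.729, 0.684, 0.005, 0.0]
contact_force: [0.6, 0.1, -1.3]
grip_width: 0.153
gripper_force: 58.8
```

Run:
```python
from h import *
s=manip.read_state();print(s['eef_pos'],s['contact_force'],s['grip_width']);go(.495,.24,.2,76.6)
```

```text
[0.48853475 0.34534405 0.20690677] [ 0.56154741  0.1217796  -1.29511644] 0.1532117833640837
go [-0.2095  0.0262  0.0125] 0.0271 dist 0.106 yaw 86.37 q7 -1.02
```

>>> apply_moves --pt "-0.07 0.008 0.0 0.01" --pt "-0.15 0.02 0.0 0.02" --pt "-0.208 0.023 0.0 0.027" --pt "-0.208 0.023 0.0 0.027" --pt "-0.208 0.023 0.0 0.027"

```text
t: 24.3
eef_pos: [0.4912, 0.2377, 0.2013]
ee_rot: [0.785, 0.62, -0.001, -0.0]
contact_force: [-0.5, 0.9, -1.3]
grip_width: 0.157
gripper_force: 58.7
```

```bash
python3 m.py w9|egrep "rack|plate";python3 - <<'E'
from h import *
s=manip.read_state();print(s['eef_pos'],yaw(s['ee_rot']))
a=cv2.imread('pics/w9.png')[150:384,150:370];cv2.imwrite('pics/w9c.png',cv2.resize(a,None,fx=2.5,fy=2.5,interpolation=2))
E
```

```text
rack 0.64 [283.  203.4] [257 179] [296 243] [0.51  0.193 0.01 ]
plate_grip 0.62 [260.1 264.3] [245 168] [279 319] [0.476 0.176 0.11 ]
[0.49124898 0.23892449 0.20175667] 76.68720806320326
```

View pics/w9c.png

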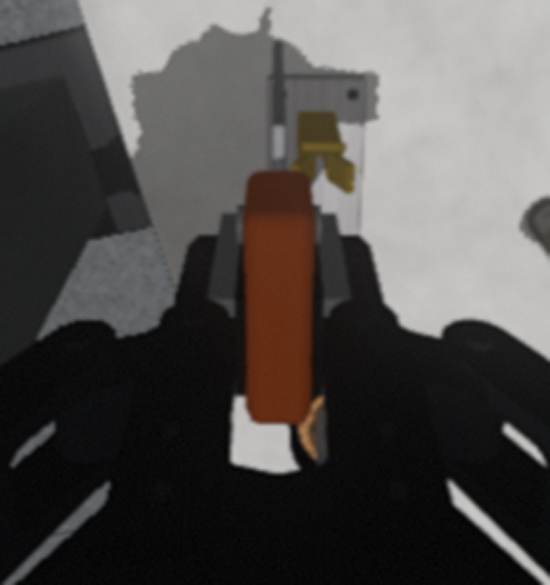

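The crop shows the plate hanging straight: its edge is at crop col 278 and the bar centre at col 280. The foot sides are parallel to it, so the yaw is right. The slot notch, at about crop (321,160), lies to its right.

```bash
cat > r.py <<'E'
from h import *
import pickle,sys
np.set_printoptions(precision=4,suppress=True)
c=pickle.load(open('pics/w9.pkl','rb'));s=manip.read_state();m=R.from_quat(s['ee_rot']).as_matrix();p=np.array(s['eef_pos'])
f=lambda a,b:(150+a/2.5,150+b/2.5)
for n,uv,z in [('notch',f(320,163),.07),('footTL',f(268,76),.01),('footTR',f(363,76),.01),('footR',f(361,225),.01),('guideTop',f(319,148),.07),('flareL',f(294,172),.07),('flareR',f(353,190),.07),('bar',f(280,300),.21),('plateend',f(278,50),.115)]:
    X=atz(c,uv,z);print(n,np.round(uv,1),X,'tool',m.T@(X-p))
print('rack est tool',m.T@(np.array([.495,.1678,.07])-p))
E
python3 r.py
```

```text
notch [278.  215.2] [0.5023 0.2048 0.07  ] tool [-0.0306  0.0186  0.1318]
footTL [257.2 180.4] [0.485  0.2308 0.01  ] tool [-0.0094 -0.0042  0.1918]
footTR [295.2 180.4] [0.531  0.2198 0.01  ] tool [-0.0095  0.0431  0.1918]
footR [294.4 240. ] [0.514  0.1385 0.01  ] tool [-0.0925  0.0452  0.1917]
guideTop [277.6 209.2] [0.5033 0.2116 0.07  ] tool [-0.0238  0.018   0.1318]
flareL [267.6 218.8] [0.4906 0.2034 0.07  ] tool [-0.0348  0.0076  0.1318]
flareR [291.2 226. ] [0.5134 0.1893 0.07  ] tool [-0.0432  0.033   0.1317]
bar [262. 270.] [0.492  0.2364 0.21  ] tool [-0.0022  0.0013 -0.0082]
plateend [261.2 170. ] [0.4989 0.2672 0.115 ] tool [0.0293 0.0009 0.0868]
rack est tool [-0.0684  0.02    0.1317]
```

>>> apply_moves --pt "-0.05 0.02 0.0 0" --pt "-0.11 0.035 0.0 0" --pt "-0.138 0.039 0.02 0" --pt "-0.138 0.039 0.06 0" --pt "-0.138 0.039 0.07 0"

```text
t: 25.35
eef_pos: [0.4934, 0.1658, 0.1653]
ee_rot: [0.785, 0.62, -0.002, -0.0]
contact_force: [-0.9, 0.5, -1.0]
grip_width: 0.156
gripper_force: 58.7
```

>>> apply_moves --pt "0 0 0 0" --pt "0 0 0 0"

```text
t: 25.55
eef_pos: [0.4947, 0.1681, 0.1674]
ee_rot: [0.784, 0.621, 0.001, -0.0]
contact_force: [0.0, -0.0, -1.7]
grip_width: 0.154
gripper_force: 58.7
```

```bash
python3 m.py w10|egrep "rack|plate";python3 - <<'E'
from h import *
s=manip.read_state();print(s['eef_pos'],yaw(s['ee_rot']),s['contact_force'])
a=cv2.imread('pics/w10.png')[90:290,170:370];cv2.imwrite('pics/w10c.png',cv2.resize(a,None,fx=3,fy=3,interpolation=2))
E
```

```text
rack 0.62 [261.3 169.2] [238 128] [284 231] [0.499 0.182 0.01 ]
plate_grip 0.71 [270.4 324.2] [263 309] [280 338] [0.48  0.067 0.11 ]
[0.49436184 0.16706582 0.16684812] 76.66009624463015 [ 0.724093   -0.03099815 -0.85881577]
```

View pics/w10c.png

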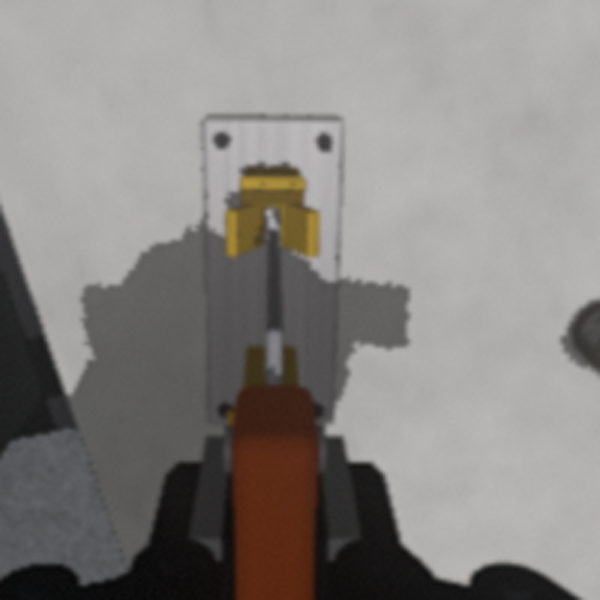

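The plate edge, at crop col 274, sits over the slot notch at col 273, and the foot is parallel to it. I'll insert it slowly while watching the force.

>>> apply_moves --pt "0 0 0.015 0" --pt "0 0 0.03 0" --pt "0 0 0.045 0" --pt "0 0 0.055 0" --pt "0 0 0.055 0"

```text
t: 26.6
eef_pos: [0.4937, 0.1668, 0.1382]
ee_rot: [0.784, 0.62, -0.001, -0.0]
contact_force: [-0.1, -0.7, -1.4]
grip_width: 0.158
gripper_force: 58.7
```

>>> apply_moves --pt "0 0 0.01 0" --pt "0 0 0.02 0" --pt "0 0 0.03 0" --pt "0 0 0.04 0" --pt "0 0 0.04 0"

```text
t: 27.1
eef_pos: [0.4939, 0.1668, 0.1185]
ee_rot: [0.784, 0.62, -0.001, -0.0]
contact_force: [0.4, -0.2, -0.4]
grip_width: 0.159
gripper_force: 58.7
```

>>> apply_moves --pt "0 0 0.012 0" --pt "0 0 0.024 0" --pt "0 0 0.034 0" --pt "0 0 0.04 0" --pt "0 0 0.04 0"

```text
t: 27.6
eef_pos: [0.494, 0.1669, 0.0987]
ee_rot: [0.784, 0.62, -0.001, -0.0]
contact_force: [0.1, 0.1, -0.2]
grip_width: 0.152
gripper_force: 58.7
```

>>> apply_moves --pt "0 0 0.003 0" --pt "0 0 0.006 0" --pt "0 0 0.009 0" --pt "0 0 0.01 0" --pt "0 0 0.01 0"

```text
t: 28.1
eef_pos: [0.4944, 0.1671, 0.0943]
ee_rot: [0.784, 0.62, 0.0, -0.0]
contact_force: [-0.2, -0.8, -1.6]
grip_width: 0.152
gripper_force: 58.8
```

>>> apply_moves --pt "0 0 0.001 0" --pt "0 0 0.002 0" --pt "0 0 0.003 0" --pt "0 0 0.003 0"

```text
t: 28.5
eef_pos: [0.4945, 0.1672, 0.0942]
ee_rot: [0.784, 0.62, 0.0, 0.0]
contact_force: [-3.7, -1.4, 9.7]
grip_width: 0.155
gripper_force: 60.4
```

>>> apply_moves --pt "0 0 0.001 0" --pt "0 0 0.002 0" --pt "0 0 0.002 0"

```text
t: 28.8
eef_pos: [0.4946, 0.1672, 0.0941]
ee_rot: [0.784, 0.62, 0.0, 0.001]
contact_force: [-3.4, -2.0, 15.8]
grip_width: 0.155
gripper_force: 61.5
```

The plate bottomed at TCP z 0.0942, exactly the predicted home height. Now I'll release it and back off.

>>> apply_moves --pt "0 0 0 0" --pt "0 0 0 0" --pt "0 0 0 0" --pt "0 0 0 0" --pt "0 0 0 0" --gripper 1

```text
t: 29.3
eef_pos: [0.4943, 0.167, 0.0915]
ee_rot: [0.784, 0.62, -0.0, -0.0]
contact_force: [0.1, 0.0, 0.4]
grip_width: 0.978
gripper_force: 0.0
```

>>> apply_moves --pt "0 0 -0.03 0" --pt "0 0 -0.1 0" --pt "0 0 -0.18 0" --pt "0 0 -0.26 0" --pt "0 0 -0.26 0"

```text
t: 29.8
eef_pos: [0.4974, 0.169, 0.2271]
ee_rot: [0.784, 0.62, 0.006, 0.002]
contact_force: [0.3, -0.3, 0.6]
grip_width: 1.001
gripper_force: 0.0
```

>>> apply_moves --pt "0.06 0 -0.06 0" --pt "0.12 0 -0.1 0" --pt "0.16 0 -0.1 0" --pt "0.16 0 -0.1 0" --pt "0.16 0 -0.1 0"

```text
t: 30.3
eef_pos: [0.5122, 0.2442, 0.2704]
ee_rot: [0.784, 0.62, -0.002, 0.0]
contact_force: [-0.7, 0.1, -0.3]
grip_width: 1.001
gripper_force: 0.0
```

```bash
python3 m.py w11;python3 - <<'E'
from h import *
s=manip.read_state();print(s['eef_pos'],s['contact_force'])
c=cam('scene');b=c['img'][120:320,170:360,::-1];b=cv2.resize(b,None,fx=2,fy=2,interpolation=2)
a=cv2.imread('pics/w11.png')[:,140:384]; 
cv2.imwrite('pics/fin.png',np.hstack([a[:384],b[:384]]))
E
```

```text
[0.532 0.325 0.402]
jar_blue_centre 0.27 [347.9 324. ] [341 317] [353 334] [ 0.593 -0.054  0.041]
jar_black_centre 0.92 [279.7 311.3] [261 280] [307 338] [0.487 0.002 0.045]
holder_green 0.49 [349.  325.3] [341 317] [352 334] [ 0.598 -0.082  0.018]
holder_black 0.63 [273.6 281.4] [254 272] [306 312] [0.486 0.041 0.018]
rack 0.6 [259.2 204.8] [245 174] [279 253] [0.494 0.179 0.01 ]
plate_grip 0.56 [261.5 235.1] [255 202] [270 261] [0.497 0.177 0.11 ]
weight_centre 0.7 [214.6  14.9] [203   3] [224  28] [0.499 0.438 0.015]
[0.51285072 0.2447183  0.2718652 ] [0.98701545 0.59943486 0.10119219]
```

View pics/fin.png

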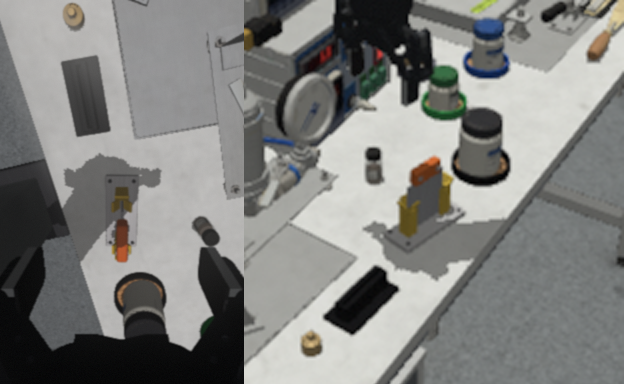

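All three jars stand upright in their matching holders. The plate is seated in the guides, the vial and weight haven't moved, and the arm is clear.

```bash
python3 -c "
from station import manip
print(manip.sign_off())"
```

```text
the job is handed in; nothing more can be done
None
```

The job is handed in: all three jars stand upright in their matching holders, the plate is fully home in the rack, and the vial and weight were left where they stood, at about 30 s of the 106 s allowed.

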